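# Centre a setting ring on a mill head and poise sprung tweezers over it at the marked gap

## Task

Get the mill head ready for setting a carbide: put the middle-sized loose steel ring (58 mm across) flat and centred on top of the mill head, setting it down rather than dropping it, and let go of it. Then take the sprung tweezers off their wooden rest, hold both tips above the ring's hole, clear of the ring and no more than about 5 cm above it, and squeeze until the pointer on the leg stands at the dark mark on the cross-bar (tip gap 14 mm). Finish while still holding the tweezers steady at that gap, and leave the other things on the bench where they are.

Things in the scene. Friction and masses are not known exactly. Their poses are not given: they have to be found in the camera images.
- ring: Loose flat steel ring, the middle-sized of three: outer diameter 58 mm, hole 38 mm, 14 mm high, about 160 g. Starts lying flat on the bench. Origin at the centre of its underside, z up.
- mill: Short mill head in a fixed round grey holder (90 mm across, 12 mm high): blue body 58 mm across with five rough grey blades (70 mm across them) up to 48 mm, then a flat round dark steel head 64 mm across whose top face is 60 mm above the bench. Fixed. Origin on the bench under its axis.
- mill_face (a point): Centre of the mill head's flat top face, 60 mm above the bench; the ring's underside goes here, centred.
- rest: Fixed low dark wooden rest carrying the tweezers: base plate 150 x 44 x 6 mm with two cross blocks, tops 30 mm above the bench, one (66 mm wide) 28 to 48 mm ahead of the origin, one (50 mm wide) 60 to 85 mm behind it. Between them the tweezers' legs are free on both sides. Origin on the bench, under the tweezers' origin within a few mm; x roughly towards their tips.
- tweezers: Loose sprung steel tweezers lying flat on the rest, 156 mm long, legs 12 mm high, 5 mm thick, 70 g. Origin midway between the legs at the place to grip (across y, from above, outside both legs), level with their undersides, 30 mm above the bench at the start; x towards the tips, z up. Bow and pivot 80 mm behind the origin, tips 60 mm ahead. Balances there. One leg is fixed, one sprung.
- leg (a joint): Closing angle of the sprung leg: 0 at rest (tip gap 36 mm), 0.157 rad at the mark (tip gap 14 mm), stop at 0.25 (gap 1 mm). Tip gap = 36 mm - 140 mm x angle; width over the outsides at the grip = 46.5 mm - 80 mm x angle (34 mm at the mark). Spring 3.0 N m/rad with preload: at the grip about 2 N starts it, 8 N holds it at the mark; it opens again when released.
- mark (a point): Dark mark 4 mm wide on the thin cross-bar, which is fixed to the fixed leg, lies over both legs 38 mm ahead of the tweezers' origin and sticks out past the sprung leg. Origin at the mark's middle.
- pointer (a point): Small upright steel pointer on the sprung leg, just ahead of the cross-bar (5.5 mm further to the tips than the mark). In line with the mark's middle = tip gap 14 mm; at the mark's edges the gap is 2.5 mm more or less. Then both legs are parallel, flat to the gripping faces, and the tips lie 60 mm ahead of the grip and 7 mm either side of its middle line.
- tip_a (a point): Inner point of the fixed leg's tip, 6 mm above the underside of the tweezers; the tip itself is 8 mm high.
- tip_b (a point): Inner point of the sprung leg's tip, at the same height. Distance tip_a to tip_b is the tip gap.
- big_ring: Bystander: large steel ring, 96 mm across, 14 mm high, loose. Origin: centre of its underside.
- small_ring: Bystander: small steel ring, 38 mm across, 12 mm high, loose. Origin: centre of its underside.
- stub: Bystander: small blue stub with a copper-coloured neck, 42 mm across, 60 mm high, standing loose. Origin: centre of its underside.
- jar: Bystander: closed jar, 60 mm across, 75 mm high, loose. Origin: centre of its underside.
- spanner: Bystander: open-ended spanner lying loose on the bench, low. Origin near its middle.
- tray: Bystander: grey metal tray 120 x 90 x 22 mm with carbide pieces, loose. Origin: centre of its underside.
Mind the look-alikes: they are no part of the job. What is shaped like the mill but orange or purple is not meant. What is shaped like the ring but purple is not meant.

How it is judged:
By the outcome, as a careful person would: the job done as asked, in the order asked, and still so for the second after the job is handed in, while the arm keeps its last pose, push and grip.
It also fails if it takes over 56 s, if anything falls off the work surface, if the arm or the gripper's body presses on something with over 40 N, if the wrist force passes 120 N, or if a joint passes its speed limit or range.

## Robot

A 7-joint arm with a two-finger parallel gripper is mounted at the origin on the work surface. World frame = base frame: x ahead of the robot, y to its left, z up, the work surface at z = 0. Lengths are in m, angles in rad, forces in N, time in s.
With the tool pointing down it reaches from about 0.4 to 0.875 m from the base axis. Payload 19.3 kg.
Tool frame: the origin (TCP) lies at the very end of the fingers, on their centre line; the grasp point (between the pads) lies 19 mm behind it; z points along the fingers, y is the line along which they close (so a half turn about z gives the same grasp; the last joint's range is limited). The gripper opens to 85 mm and grips with 20 to 120 N. Pads are 22 mm wide; open, the fingers measure 114 mm over their backs; the gripper's body (76 mm by 85 mm) begins 54 mm behind the grasp point. The pads swing forward as they close: fully open they stand 13 mm farther back than shut.
Start: joints at [1.24, 0.521, -0.036, 1.599, 0.021, 1.021, -0.113], TCP at [0.161, -0.604, 0.231] pointing down, gripper open.
Joint ranges: [-2.91, 2.91], [-0.3, 2.13], [-1.5, 1.42], [0.17, 2.43], [-1.26, 4.41], [0.16, 1.93], [-2.52, 2.52]. Speed limits (rad/s): [1.89, 1.89, 2.39, 2.39, 3.01, 3.01, 3.01].

## Interface

Orientations are given as a 3x3 rotation matrix whose columns are the frame's x, y, z axes.
In Python, from workcell import arm gives the robot as it stands.
- The arm moves only by the shell command python3 -m inch 'ROWS' [FORCE]. ROWS is JSON, a list of rows, each an object of numbers: "hand": the opening, from 0 (shut) to 1 (fully open); "tx", "ty", "tz": the shift along the world's x, y, z in m; "ax", "ay", "az": the turn, a rotation vector about the world's x, y, z in degrees. In form: [{"hand": .., "tx": .., "ty": .., "tz": .., "ax": .., "ay": .., "az": ..}, ...]. A call has exactly 5 rows; each row is the pose to reach, as a shift and turn from the pose commanded when the call began; what a row does not reach only later rows make up. A row lasts 1/8 s, in which the tool goes at most 62.5 mm and 10.7 degrees, less where a joint would pass 70% of its speed; a pose out of reach is approached as far as the arm can. A call with a gripper value outside its range is refused whole. The fingers move at their own pace and stop on an object; FORCE is the grip in N (left out, the last holds). Time passes only in rows, so rows that repeat a pose let the fingers close, or fill a call up. It gives the time, the measured TCP pose, the force, the opening and the grip force at its end, in the units of the state.
- arm.get_obs(): the state, without advancing time (a new reading comes with each control period).
- arm.capture(name): name is "side" or "top" or "wrist"; returns the picture (400x640x3 uint8, red, green, blue); there is no depth.
- arm.camera_params(name): a dict with "intrinsics" (3x3 intrinsics, pixels), "extrinsics" (4x4, takes a point from camera to world coordinates); the wrist camera has in their place "mount" (4x4, takes a point from camera to tool coordinates, whose origin is the TCP and whose axes are the flange's). Camera axes: x right, y down, z forward; pixel columns grow to the right and rows downward; lengths in m; the calibration is good to about 2 mm. A picture is of the moment at which its call begins: read the wrist's pose just before it. camera_params takes no time and is no camera call.
- arm.job_done(): hands the job in; it is judged then, once.
Trained networks look in the newest picture that a camera, given by its name, has taken for a name from the list of things; names that differ only in an ending like _2 or _b are one class to them, and where a whole thing is asked for, a point or a joint stands for the part that bears it (a point fixed in the world has none). Each returns a list of dicts, best first, with "conf" (0 to 1); they miss things now and then, are a little off and sometimes report something else, mostly with a low value. They report only what shows in the picture. A call takes as long as a camera call. They do not tell look-alikes from the thing itself.
- arm.recognise(camera, name): "extent" ([left, top, width, height] in pixels, round what is visible of it).
- arm.place_of(camera, name): "pixel" ([column, row] in pixels: a listed point, or the origin of a listed thing).
The state is a dict: "time_s": time; "q": joint angles; "qd": joint speeds; "joint_torque": joint torques, N m; "ee_pos": TCP position; "eef_rot": TCP orientation; "force": force on the tool from outside, world axes, zero at the start; "ft_torque": the same for the moment, N m; "finger_gap": finger opening in m; "gripper_force": force on a finger pad.
Only numpy, scipy, OpenCV 4.12 (cv2) and the standard library are available. Lean on these libraries where they do the work, as an engineer would, in place of code of your own. Each camera call takes 0.05 s, during which the arm holds its last target. There are 200 camera calls.

## Working session

There is one attempt and no reset: what is moved stays moved. The work goes in short steps, Python scripts to look and compute and a shell command to move; the robot and the scene stay as the last step left them, time stands still between calls to the robot, and variables do not carry over. Pictures are saved under pics/ and viewed, at most 10 in all, crops included, and the job is handed in when it is done.

```bash
mkdir -p pics; cat > h.py <<'E'
import numpy as np, cv2
from workcell import arm
def cam(n,o=None):
    p=arm.camera_params(n); K=np.array(p["intrinsics"])
    if "extrinsics" in p: T=np.array(p["extrinsics"])
    else:
        o=o or arm.get_obs(); W=np.eye(4); W[:3,:3]=o["eef_rot"]; W[:3,3]=o["ee_pos"]; T=W@np.array(p["mount"])
    return K,T
def ray(n,px,z,KT=None):
    K,T=KT or cam(n); d=T[:3,:3]@np.linalg.inv(K)@[px[0],px[1],1.]
    return T[:3,3]+d*(z-T[2,3])/d[2]
def proj(n,P,KT=None):
    K,T=KT or cam(n); c=T[:3,:3].T@(np.array(P)-T[:3,3]); u=K@c; return u[:2]/u[2]
def shot(n,f):
    KT=cam(n); im=arm.capture(n); cv2.imwrite("pics/"+f,im[:,:,::-1]); return im,KT
E
python3 - <<'E'
from h import *
np.set_printoptions(precision=3,suppress=True)
o=arm.get_obs(); print(o["time_s"],o["ee_pos"],o["eef_rot"],o["finger_gap"])
for n in("top","side"):
    shot(n,n+"0.png"); print(n,cam(n)[1])
    for t,z in(("ring",0),("mill",0),("mill_face",.06),("tweezers",.03),("rest",0),("mark",.042),("tip_a",.036),("tip_b",.036),("jar",0),("stub",0),("tray",0),("spanner",0),("big_ring",0),("small_ring",0)):
        for r in arm.place_of(n,t)[:3]: print(t,np.round(r["pixel"]),round(r["conf"],2),ray(n,r["pixel"],z)[:2])
E
```

```text
0.0 [ 0.161 -0.604  0.231] [[ 0.966  0.258 -0.   ]
 [ 0.258 -0.966  0.001]
 [-0.    -0.001 -1.   ]] 0.08529243309230046
top [[-0.022 -0.987  0.158  0.373]
 [-0.999  0.026  0.025 -0.012]
 [-0.029 -0.158 -0.987  1.226]
 [ 0.     0.     0.     1.   ]]
ring [208. 249.] 0.68 [0.459 0.273]
ring [216. 290.] 0.65 [0.353 0.25 ]
mill [264. 225.] 0.74 [0.519 0.124]
mill [314. 227.] 0.72 [ 0.511 -0.008]
mill [328. 286.] 0.71 [ 0.357 -0.039]
mill_face [326. 284.] 0.92 [ 0.362 -0.035]
mill_face [256. 225.] 0.83 [0.514 0.137]
mill_face [313. 223.] 0.76 [ 0.514 -0.006]
tweezers [418. 226.] 0.9 [ 0.504 -0.272]
rest [415. 229.] 0.59 [ 0.501 -0.273]
mark [425. 211.] 0.68 [ 0.539 -0.29 ]
tip_a [430. 206.] 0.81 [ 0.553 -0.306]
tip_a [322. 131.] 0.54 [ 0.761 -0.035]
tip_a [416. 200.] 0.51 [ 0.571 -0.272]
tip_b [430. 206.] 0.81 [ 0.553 -0.306]
tip_b [322. 131.] 0.54 [ 0.761 -0.035]
tip_b [416. 200.] 0.51 [ 0.571 -0.272]
jar [325. 126.] 0.62 [ 0.786 -0.044]
stub [307. 166.] 0.6 [0.678 0.007]
tray [416. 154.] 0.62 [ 0.702 -0.287]
tray [209. 249.] 0.37 [0.459 0.269]
tray [418. 212.] 0.34 [ 0.545 -0.283]
spann
[... 768 characters left out ...]
9]
tweezers [306. 306.] 0.61 [ 0.497 -0.265]
rest [334. 301.] 0.68 [ 0.556 -0.249]
rest [309. 318.] 0.66 [ 0.501 -0.273]
mark [333. 302.] 0.57 [ 0.543 -0.277]
tip_a [341. 322.] 0.88 [ 0.547 -0.314]
tip_a [345. 302.] 0.78 [ 0.566 -0.279]
tip_a [389. 236.] 0.27 [ 0.694 -0.155]
tip_b [341. 322.] 0.88 [ 0.547 -0.314]
tip_b [345. 302.] 0.78 [ 0.566 -0.279]
tip_b [389. 236.] 0.27 [ 0.694 -0.155]
jar [405. 200.] 0.61 [ 0.781 -0.037]
jar [245. 145.] 0.56 [0.463 0.247]
stub [355. 197.] 0.96 [0.676 0.001]
tray [355. 196.] 0.73 [0.678 0.005]
spanner [339. 123.] 0.77 [0.721 0.276]
spanner [285. 212.] 0.32 [ 0.513 -0.004]
big_ring [358. 157.] 0.93 [0.727 0.133]
small_ring [384. 239.] 0.63 [ 0.697 -0.131]
```

View pics/top0.png

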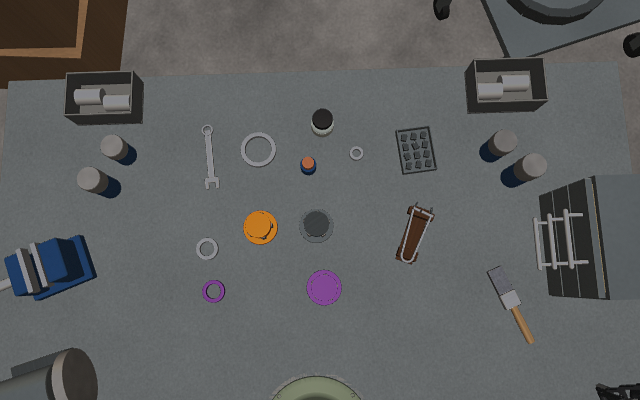

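View pics/side0.png

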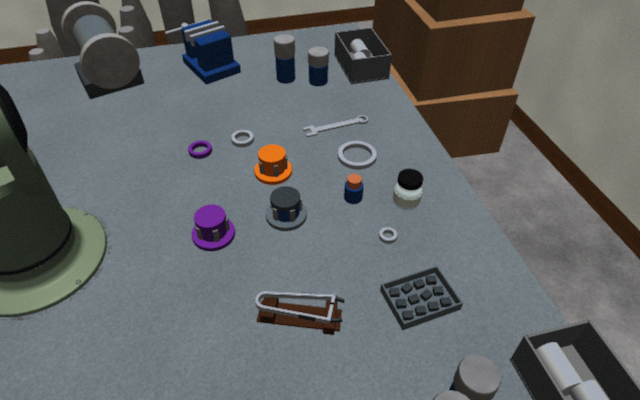

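```bash
python3 - <<'E'
from h import *
a=cv2.imread("pics/top0.png"); 
L=cv2.resize(a[195:310,185:345],(0,0),fx=5,fy=5,interpolation=cv2.INTER_CUBIC)
cv2.imwrite("pics/crop1.png",L)
KT=cam("top"); K,T=KT
print(np.linalg.inv(T)@[.5,0,.0,1],K[0,0]); print(arm.camera_params("wrist")["mount"])
E
```

```text
[0.02013876 0.0678131  1.23026966 1.        ] 467.2182411111422
[[ 9.56709408e-06 -9.60147210e-01 -2.79494787e-01  7.13642519e-02]
 [ 9.99999424e-01  3.09204224e-04 -1.02797797e-03 -5.94129381e-04]
 [ 1.07343115e-03 -2.79494616e-01  9.60146659e-01 -1.42160802e-01]
 [ 0.00000000e+00  0.00000000e+00  0.00000000e+00  1.00000000e+00]]
```

View pics/crop1.png

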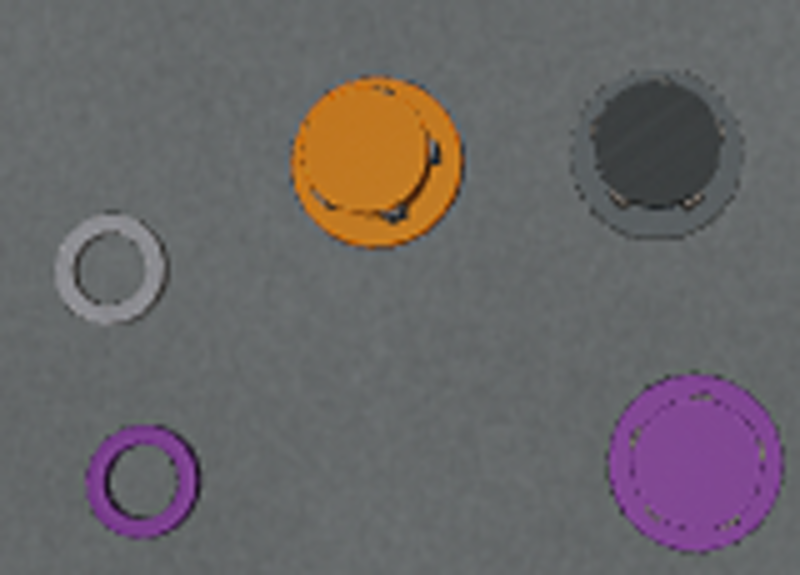

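```bash
python3 -m inch '[{"tx":0.05,"ty":0.03},{"tx":0.1,"ty":0.07},{"tx":0.14,"ty":0.12},{"tx":0.18,"ty":0.17},{"tx":0.21,"ty":0.22}]'
```

```text
invalid input at $[0]: expected keys hand, tx, ty, tz, ax, ay, az
```

The steel ring at top-camera pixel (207,249) is my choice, not purple (213,291), small (357,154) or big (258,150). The grey mill is at (316,224), not orange (260,228) or purple (324,287). The crop confirms both choices.

```bash
python3 -m inch '[{"hand":1,"tx":0.05,"ty":0.03,"tz":0,"ax":0,"ay":0,"az":0},{"hand":1,"tx":0.1,"ty":0.07,"tz":0,"ax":0,"ay":0,"az":0},{"hand":1,"tx":0.14,"ty":0.12,"tz":0,"ax":0,"ay":0,"az":0},{"hand":1,"tx":0.18,"ty":0.17,"tz":0,"ax":0,"ay":0,"az":0},{"hand":1,"tx":0.21,"ty":0.22,"tz":0,"ax":0,"ay":0,"az":0}]'; python3 - <<'E'
from h import *
print(ray("top",(207.2,248.6),.014),ray("top",(316.4,223.8),.06)); o=arm.get_obs(); print(o["q"],o["ee_pos"])
E
```

```text
time_s: 2.12
ee_pos: [0.3723, -0.3825, 0.2314]
eef_rot: [[0.966, 0.258, 0.001], [0.258, -0.966, -0.0], [0.0, 0.0, -1.0]]
force: [0.5, -0.5, 0.4]
finger_gap: 0.0854
gripper_force: 0.0
[0.4601712  0.27152707 0.014     ] [ 0.51248672 -0.01428996  0.06      ]
[ 0.7700736   0.37778248 -0.10739426  1.83752567  0.04928187  0.92824784
 -0.66906651] [ 0.3722792  -0.38246415  0.23141788]
```

```bash
python3 -m inch '[{"hand":1,"tx":0.03,"ty":0.055,"tz":0,"ax":0,"ay":0,"az":0},{"hand":1,"tx":0.06,"ty":0.11,"tz":0,"ax":0,"ay":0,"az":0},{"hand":1,"tx":0.08,"ty":0.165,"tz":0,"ax":0,"ay":0,"az":0},{"hand":1,"tx":0.1,"ty":0.22,"tz":0,"ax":0,"ay":0,"az":0},{"hand":1,"tx":0.12,"ty":0.27,"tz":0,"ax":0,"ay":0,"az":0}]';python3 - <<'E'
from h import *
np.set_printoptions(precision=4,suppress=True)
im,KT=shot("wrist","w1.png"); print(KT[0][0,0])
for r in arm.place_of("wrist","mill_face")[:3]: print(r["pixel"],r["conf"],ray("wrist",r["pixel"],.06,KT))
g=cv2.cvtColor(im,cv2.COLOR_RGB2HSV); m=((g[:,:,2]<80)).astype(np.uint8)
n,l,s,c=cv2.connectedComponentsWithStats(m)
for i in range(1,n):
    if s[i,4]>1500: print(s[i],c[i],ray("wrist",c[i],.06,KT))
E
```

```text
time_s: 2.75
ee_pos: [0.4915, -0.1121, 0.2316]
eef_rot: [[0.966, 0.258, 0.001], [0.258, -0.966, -0.0], [0.001, 0.0, -1.0]]
force: [0.6, -1.4, 0.0]
finger_gap: 0.0855
gripper_force: 0.0
350.1471397867137
[45.4, 79.8] 0.75 [0.5133 0.1358 0.06  ]
[201.1, 286.9] 0.68 [ 0.3516 -0.0252  0.06  ]
[    0   169   640   231 46627] [322.1269 348.2594] [ 0.3122 -0.1621  0.06  ]
```

View pics/w1.png

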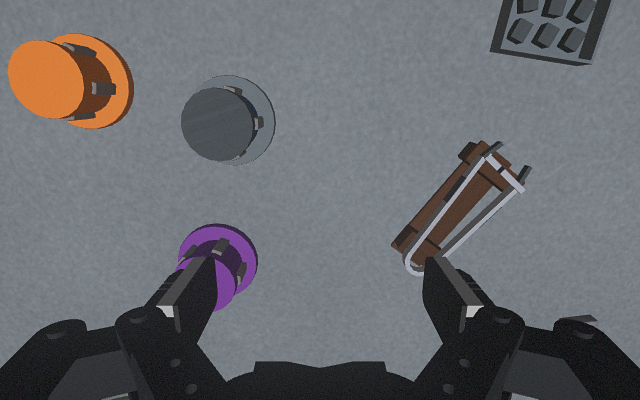

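```bash
python3 -m inch '[{"hand":1,"tx":-0.015,"ty":0.06,"tz":0,"ax":0,"ay":0,"az":0},{"hand":1,"tx":-0.03,"ty":0.12,"tz":0,"ax":0,"ay":0,"az":0},{"hand":1,"tx":-0.045,"ty":0.18,"tz":0,"ax":0,"ay":0,"az":0},{"hand":1,"tx":-0.06,"ty":0.24,"tz":0,"ax":0,"ay":0,"az":0},{"hand":1,"tx":-0.07,"ty":0.29,"tz":0,"ax":0,"ay":0,"az":0}]' | head -2; python3 -m inch '[{"hand":1,"tx":0,"ty":0.04,"tz":-0.02,"ax":0,"ay":0,"az":0},{"hand":1,"tx":0,"ty":0.06,"tz":-0.04,"ax":0,"ay":0,"az":0},{"hand":1,"tx":0,"ty":0.07,"tz":-0.06,"ax":0,"ay":0,"az":0},{"hand":1,"tx":0,"ty":0.07,"tz":-0.06,"ax":0,"ay":0,"az":0},{"hand":1,"tx":0,"ty":0.07,"tz":-0.06,"ax":0,"ay":0,"az":0}]';python3 - <<'E'
from h import *
np.set_printoptions(precision=4,suppress=True)
im=cv2.imread("pics/w1.png")[:,:,::-1]
p=im[75:175,172:285].max(2); m=(p<85).astype(np.uint8); m=cv2.morphologyEx(m,cv2.MORPH_OPEN,np.ones((5,5)))
n,l,s,c=cv2.connectedComponentsWithStats(m); i=1+s[1:,4].argmax(); print(s[i],c[i]+[172,75])
im,KT=shot("wrist","w2.png"); print(arm.get_obs()["q"])
sat=im.max(2).astype(int)-im.min(2); m=((im.min(2)>140)&(sat<40)).astype(np.uint8)
n,l,s,c=cv2.connectedComponentsWithStats(m)
for i in range(1,n):
    if s[i,4]>300: print(s[i],c[i],ray("wrist",c[i],.014,KT))
for r in arm.place_of("wrist","ring")[:3]: print(r["pixel"],r["conf"],ray("wrist",r["pixel"],0,KT))
E
```

```text
time_s: 3.48
ee_pos: [0.4202, 0.1778, 0.2316]
time_s: 4.1
ee_pos: [0.4213, 0.2454, 0.172]
eef_rot: [[0.966, 0.257, 0.001], [0.257, -0.966, 0.0], [0.001, 0.0, -1.0]]
force: [0.7, -0.4, -0.1]
finger_gap: 0.0858
gripper_force: 0.0
[ 73  26  12  17 118] [250.7373 109.0847]
[-0.3572  0.4062 -0.372   1.9997  0.2082  0.7708 -2.1626]
[ 265   95   66   67 1832] [297.7342 127.5999] [0.4611 0.2759 0.014 ]
[289.1, 241.4] 0.58 [0.3523 0.2584 0.    ]
```

View pics/w2.png

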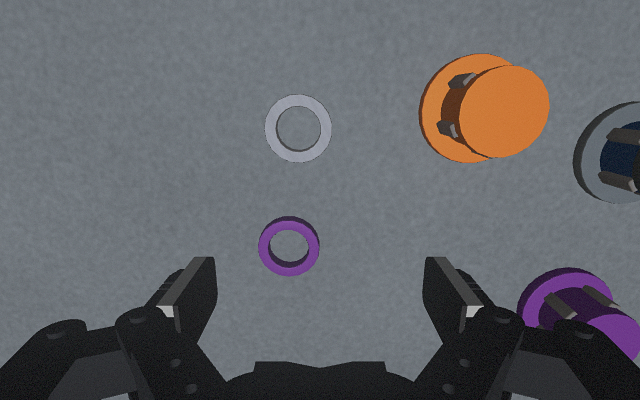

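```bash
python3 -m inch '[{"hand":1,"tx":0.02,"ty":0.015,"tz":-0.03,"ax":0,"ay":0,"az":0},{"hand":1,"tx":0.04,"ty":0.029,"tz":-0.07,"ax":0,"ay":0,"az":0},{"hand":1,"tx":0.04,"ty":0.029,"tz":-0.11,"ax":0,"ay":0,"az":0},{"hand":1,"tx":0.04,"ty":0.029,"tz":-0.13,"ax":0,"ay":0,"az":0},{"hand":1,"tx":0.04,"ty":0.029,"tz":-0.13,"ax":0,"ay":0,"az":0}]' 30;python3 - <<'E'
from h import *
np.set_printoptions(precision=4,suppress=True)
im,KT=shot("wrist","w3.png")
for P in([.461,.274,.014],[.461,.274,.0]): print(proj("wrist",P,KT))
print(proj("wrist",arm.get_obs()["ee_pos"],KT))
E
```

```text
time_s: 4.82
ee_pos: [0.4607, 0.2742, 0.0408]
eef_rot: [[0.966, 0.257, -0.001], [0.257, -0.966, -0.001], [-0.001, 0.001, -1.0]]
force: [0.3, -0.2, 0.3]
finger_gap: 0.0853
gripper_force: 0.0
[321.4796 238.9487]
[321.3528 229.1255]
[320.4579 262.7397]
```

View pics/w3.png

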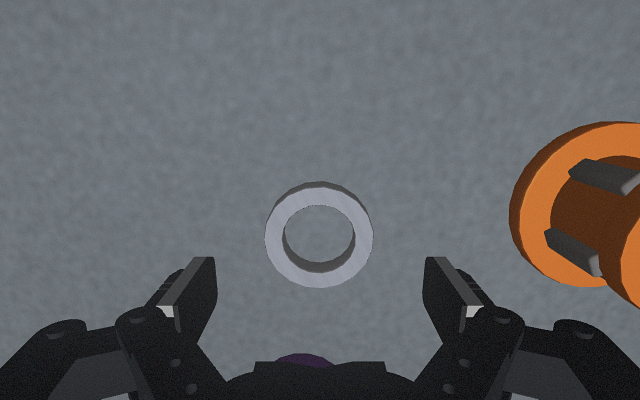

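```bash
python3 -m inch '[{"hand":1,"tx":0,"ty":0.001,"tz":-0.015,"ax":0,"ay":0,"az":0},{"hand":1,"tx":0,"ty":0.001,"tz":-0.03,"ax":0,"ay":0,"az":0},{"hand":1,"tx":0,"ty":0.001,"tz":-0.038,"ax":0,"ay":0,"az":0},{"hand":1,"tx":0,"ty":0.001,"tz":-0.038,"ax":0,"ay":0,"az":0},{"hand":0.6,"tx":0,"ty":0.001,"tz":-0.038,"ax":0,"ay":0,"az":0}]' 30;python3 -m inch '[{"hand":0.5,"tx":0,"ty":0,"tz":0,"ax":0,"ay":0,"az":0},{"hand":0.4,"tx":0,"ty":0,"tz":0,"ax":0,"ay":0,"az":0},{"hand":0.4,"tx":0,"ty":0,"tz":0,"ax":0,"ay":0,"az":0},{"hand":0.4,"tx":0,"ty":0,"tz":0,"ax":0,"ay":0,"az":0},{"hand":0.4,"tx":0,"ty":0,"tz":0,"ax":0,"ay":0,"az":0}]'
```

```text
time_s: 5.5
ee_pos: [0.461, 0.2759, 0.0035]
eef_rot: [[0.966, 0.258, 0.0], [0.258, -0.966, 0.0], [0.0, -0.0, -1.0]]
force: [0.2, 0.6, 0.6]
finger_gap: 0.0694
gripper_force: 0.0
time_s: 6.12
ee_pos: [0.4612, 0.276, 0.0041]
eef_rot: [[0.966, 0.258, 0.001], [0.258, -0.966, 0.0], [0.001, -0.0, -1.0]]
force: [-2.4, -1.9, 10.7]
finger_gap: 0.056
gripper_force: 29.5
```

```bash
python3 -m inch '[{"hand":0.4,"tx":0,"ty":0,"tz":0.01,"ax":0,"ay":0,"az":0},{"hand":0.4,"tx":0,"ty":0,"tz":0.03,"ax":0,"ay":0,"az":0},{"hand":0.4,"tx":0,"ty":0,"tz":0.06,"ax":0,"ay":0,"az":0},{"hand":0.4,"tx":0,"ty":0,"tz":0.1,"ax":0,"ay":0,"az":0},{"hand":0.4,"tx":0,"ty":0,"tz":0.12,"ax":0,"ay":0,"az":0}]';python3 - <<'E'
from h import *
np.set_printoptions(precision=4,suppress=True)
im,KT=shot("wrist","w4.png")
p=np.array(arm.get_obs()["ee_pos"])
for dz in (0,.01,.019,-.01): print(dz,proj("wrist",p+[0,0,dz],KT))
cv2.imwrite("pics/w4c.png",cv2.resize(im[180:330,180:460,::-1],(0,0),fx=2.5,fy=2.5))
E
```

```text
time_s: 6.75
ee_pos: [0.4614, 0.2761, 0.1259]
eef_rot: [[0.966, 0.258, 0.002], [0.258, -0.966, 0.001], [0.002, -0.001, -1.0]]
force: [0.1, 0.0, -1.8]
finger_gap: 0.0558
gripper_force: 32.3
0 [320.6106 263.0477]
0.01 [320.6434 274.0233]
0.019 [320.6769 285.2238]
-0.01 [320.5816 253.3562]
```

View pics/w4c.png

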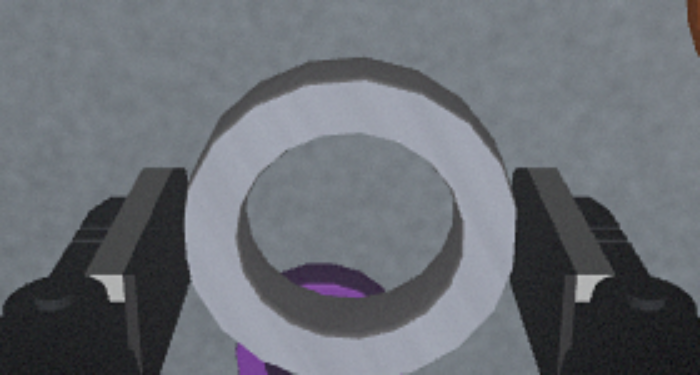

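```bash
python3 -m inch '[{"hand":0.4,"tx":0,"ty":-0.05,"tz":0,"ax":0,"ay":0,"az":0},{"hand":0.4,"tx":-0.005,"ty":-0.11,"tz":0,"ax":0,"ay":0,"az":0},{"hand":0.4,"tx":-0.01,"ty":-0.17,"tz":0,"ax":0,"ay":0,"az":0},{"hand":0.4,"tx":-0.01,"ty":-0.23,"tz":0,"ax":0,"ay":0,"az":0},{"hand":0.4,"tx":-0.01,"ty":-0.29,"tz":0,"ax":0,"ay":0,"az":0}]' | head -2;python3 -m inch '[{"hand":0.4,"tx":-0.005,"ty":-0.02,"tz":0,"ax":0,"ay":0,"az":0},{"hand":0.4,"tx":-0.005,"ty":-0.02,"tz":0,"ax":0,"ay":0,"az":0},{"hand":0.4,"tx":-0.005,"ty":-0.02,"tz":0,"ax":0,"ay":0,"az":0},{"hand":0.4,"tx":-0.005,"ty":-0.02,"tz":0,"ax":0,"ay":0,"az":0},{"hand":0.4,"tx":-0.005,"ty":-0.02,"tz":0,"ax":0,"ay":0,"az":0}]'
cat >> h.py <<'E'
def face(im,KT,P,tol=4):
    b=cv2.GaussianBlur(np.ascontiguousarray(im),(5,5),0); s=proj("wrist",P,KT); m=np.zeros((402,642),np.uint8)
    cv2.floodFill(b,m,(int(s[0]),int(s[1])),0,(tol,)*3,(tol,)*3,4|(255<<8)|cv2.FLOODFILL_MASK_ONLY|cv2.FLOODFILL_FIXED_RANGE)
    m=m[1:-1,1:-1]; c=max(cv2.findContours(m,0,cv2.CHAIN_APPROX_NONE)[0],key=cv2.contourArea); h=cv2.convexHull(c)[:,0]
    W=np.array([ray("wrist",q,P[2],KT)[:2] for q in h])*1000
    return cv2.boundingRect(c), cv2.minEnclosingCircle(W.astype(np.float32)), cv2.fitEllipse(W.astype(np.float32))
E
python3 - <<'E'
from h import *
im,KT=shot("wrist","w5.png"); print(proj("wrist",[.512,-.012,.06],KT))
for t in (8,14,20): print(face(im,KT,[.512,-.012,.06],t))
print([ (r["pixel"],r["conf"],ray("wrist",r["pixel"],.06,KT)) for r in arm.place_of("wrist","mill_face")])
E
```

```text
time_s: 7.42
ee_pos: [0.4507, -0.016, 0.1237]
time_s: 8.05
ee_pos: [0.4461, -0.0334, 0.1233]
eef_rot: [[0.966, 0.259, 0.0], [0.259, -0.966, 0.0], [0.0, -0.0, -1.0]]
force: [-0.1, -0.2, -1.2]
finger_gap: 0.0559
gripper_force: 32.4
[314.58117115 100.51458514]
((260, 38, 110, 115), ((513.5045166015625, -11.505613327026367), 31.30999183654785), ((513.4736938476562, -11.483194351196289), (62.18435287475586, 62.26152038574219), 67.4492416381836))
((259, 37, 111, 117), ((513.460693359375, -11.518815994262695), 31.62396812438965), ((513.4722290039062, -11.513854026794434), (62.77695846557617, 62.88937759399414), 126.63518524169922))
((258, 37, 113, 117), ((513.4934692382812, -11.472926139831543), 31.860498428344727), ((513.4196166992188, -11.456483840942383), (63.26421356201172, 63.35230255126953), 31.379453659057617))
[([312.2, 100.5], 0.95, array([ 0.51165898, -0.01069816,  0.06      ])), ([274.7, 337.5], 0.78, array([ 0.35234258, -0.02565332,  0.06      ])), ([50.2, 21.5], 0.7, array([0.51470534, 0.13453286, 0.06      ]))]
```

View pics/w5.png

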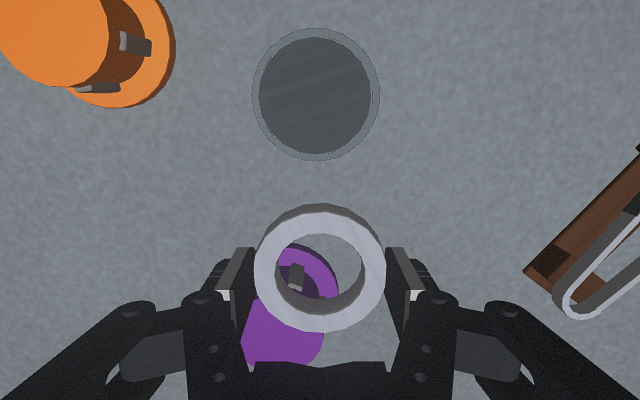

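```bash
python3 -m inch '[{"hand":0.4,"tx":0.03,"ty":0.01,"tz":0,"ax":0,"ay":0,"az":0},{"hand":0.4,"tx":0.0665,"ty":0.0217,"tz":-0.01,"ax":0,"ay":0,"az":0},{"hand":0.4,"tx":0.0665,"ty":0.0217,"tz":-0.03,"ax":0,"ay":0,"az":0},{"hand":0.4,"tx":0.0665,"ty":0.0217,"tz":-0.048,"ax":0,"ay":0,"az":0},{"hand":0.4,"tx":0.0665,"ty":0.0217,"tz":-0.048,"ax":0,"ay":0,"az":0}]'
python3 - <<'E'
from h import *
im,KT=shot("wrist","w6.png"); p=np.array(arm.get_obs()["ee_pos"])
cv2.imwrite("pics/w6c.png",cv2.resize(im[180:330,180:460,::-1],(0,0),fx=2.5,fy=2.5))
for c in ([.5135,-.0115],):
  t=np.linspace(0,2*np.pi,200)
  for r,z in((.032,.06),(.029,p[2]+.01)):
    q=np.array([proj("wrist",[c[0]+r*np.cos(a),c[1]+r*np.sin(a),z],KT) for a in t]); print(q.min(0),q.max(0))
E
```

```text
time_s: 8.78
ee_pos: [0.5117, -0.0122, 0.0744]
eef_rot: [[0.966, 0.258, -0.002], [0.258, -0.966, 0.0], [-0.002, -0.001, -1.0]]
force: [-0.2, -0.6, -1.1]
finger_gap: 0.0562
gripper_force: 32.5
[254.56431121 181.48411611] [386.81443374 303.52657631]
[250.88887091 204.03460441] [390.68434724 330.25286955]
```

View pics/w6c.png

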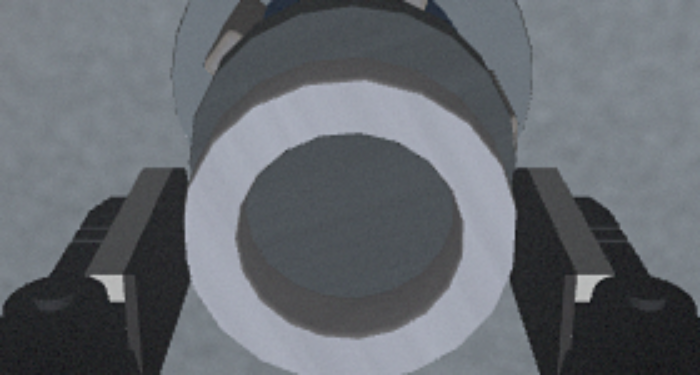

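```bash
python3 - <<'E'
from h import *
def KTat(p):
    K=np.array(arm.camera_params("wrist")["intrinsics"]); R=np.array([[.966,.258,0],[.258,-.966,0],[0,0,-1.]])
    W=np.eye(4);W[:3,:3]=R;W[:3,3]=p; return K,W@np.array(arm.camera_params("wrist")["mount"])
def bright(f):
    im=cv2.imread("pics/"+f); m=((im.min(2)>130)).astype(np.uint8); m[330:]=0
    c=max(cv2.findContours(m,0,cv2.CHAIN_APPROX_NONE)[0],key=cv2.contourArea); return cv2.convexHull(c)[:,0]
for f,p,zs in(("w2.png",[.4213,.2454,.172],[.014]),("w3.png",[.4607,.2742,.0408],[.014]),("w5.png",[.4461,-.0334,.1233],.1233+np.arange(0,.013,.003)),("w6.png",[.5117,-.0122,.0744],.0744+np.arange(0,.013,.003))):
    h=bright(f); KT=KTat(p); print(f,h.min(0),h.max(0))
    for z in zs:
        W=np.array([ray("wrist",q,z,KT)[:2] for q in h])*1000; e=cv2.fitEllipse(W.astype(np.float32)); print(round((z-p[2])*1000),np.round(e[0],1),np.round(e[1],1))
E
```

```text
w2.png [264  94] [331 162]
-158 [459.9 275.7] [56.3 56.5]
w3.png [264 187] [372 287]
-27 [460.2 275.6] [56.1 56.2]
w5.png [254 212] [385 329]
0 [439.9 -34.3] [60.1 60.4]
3 [441.5 -33.9] [58.8 59.2]
6 [443.1 -33.5] [57.5 57.9]
9 [444.7 -33.1] [56.3 56.6]
12 [446.3 -32.7] [55.  55.3]
w6.png [254 212] [385 329]
0 [505.5 -13.1] [60.3 60.4]
3 [507.1 -12.7] [59.  59.1]
6 [508.6 -12.2] [57.7 57.9]
9 [510.2 -11.8] [56.5 56.6]
12 [511.8 -11.4] [55.2 55.3]
```

```bash
python3 -m inch '[{"hand":0.4,"tx":0.003,"ty":0.001,"tz":-0.002,"ax":0,"ay":0,"az":0},{"hand":0.4,"tx":0.003,"ty":0.001,"tz":-0.004,"ax":0,"ay":0,"az":0},{"hand":0.4,"tx":0.003,"ty":0.001,"tz":-0.006,"ax":0,"ay":0,"az":0},{"hand":0.4,"tx":0.003,"ty":0.001,"tz":-0.008,"ax":0,"ay":0,"az":0},{"hand":0.4,"tx":0.003,"ty":0.001,"tz":-0.008,"ax":0,"ay":0,"az":0}]'
```

```text
time_s: 9.45
ee_pos: [0.5154, -0.0115, 0.0672]
eef_rot: [[0.966, 0.258, -0.0], [0.258, -0.966, -0.0], [-0.0, -0.0, -1.0]]
force: [0.3, 0.3, -0.9]
finger_gap: 0.0557
gripper_force: 32.5
```

```bash
python3 -m inch '[{"hand":0.4,"tx":-0.0007,"ty":0,"tz":-0.0005,"ax":0,"ay":0,"az":0},{"hand":0.4,"tx":-0.0007,"ty":0,"tz":-0.001,"ax":0,"ay":0,"az":0},{"hand":0.4,"tx":-0.0007,"ty":0,"tz":-0.0015,"ax":0,"ay":0,"az":0},{"hand":0.4,"tx":-0.0007,"ty":0,"tz":-0.002,"ax":0,"ay":0,"az":0},{"hand":0.4,"tx":-0.0007,"ty":0,"tz":-0.002,"ax":0,"ay":0,"az":0}]'
```

```text
time_s: 10.07
ee_pos: [0.5147, -0.0114, 0.0653]
eef_rot: [[0.966, 0.258, -0.0], [0.258, -0.966, 0.0], [-0.0, -0.0, -1.0]]
force: [0.2, 0.5, -0.9]
finger_gap: 0.056
gripper_force: 32.5
```

```bash
python3 -m inch '[{"hand":0.4,"tx":0,"ty":0,"tz":-0.0005,"ax":0,"ay":0,"az":0},{"hand":0.4,"tx":0,"ty":0,"tz":-0.001,"ax":0,"ay":0,"az":0},{"hand":0.4,"tx":0,"ty":0,"tz":-0.0013,"ax":0,"ay":0,"az":0},{"hand":0.4,"tx":0,"ty":0,"tz":-0.0013,"ax":0,"ay":0,"az":0},{"hand":0.4,"tx":0,"ty":0,"tz":-0.0013,"ax":0,"ay":0,"az":0}]'
```

```text
time_s: 10.7
ee_pos: [0.5148, -0.0114, 0.0642]
eef_rot: [[0.966, 0.258, 0.0], [0.258, -0.966, -0.0], [0.0, 0.0, -1.0]]
force: [-1.0, 0.7, 6.2]
finger_gap: 0.0562
gripper_force: 33.1
```

```bash
python3 -m inch '[{"hand":0.75,"tx":0,"ty":0,"tz":0,"ax":0,"ay":0,"az":0},{"hand":1,"tx":0,"ty":0,"tz":0,"ax":0,"ay":0,"az":0},{"hand":1,"tx":0,"ty":0,"tz":0,"ax":0,"ay":0,"az":0},{"hand":1,"tx":0,"ty":0,"tz":0,"ax":0,"ay":0,"az":0},{"hand":1,"tx":0,"ty":0,"tz":0.005,"ax":0,"ay":0,"az":0}]';python3 -m inch '[{"hand":1,"tx":0,"ty":0,"tz":0.02,"ax":0,"ay":0,"az":0},{"hand":1,"tx":-0.01,"ty":0,"tz":0.05,"ax":0,"ay":0,"az":0},{"hand":1,"tx":-0.03,"ty":-0.01,"tz":0.09,"ax":0,"ay":0,"az":0},{"hand":1,"tx":-0.055,"ty":-0.02,"tz":0.09,"ax":0,"ay":0,"az":0},{"hand":1,"tx":-0.055,"ty":-0.02,"tz":0.09,"ax":0,"ay":0,"az":0}]';python3 - <<'E'
from h import *
im,KT=shot("wrist","w7.png"); 
m=(im.min(2)>130).astype(np.uint8); m[220:]=0
cs=cv2.findContours(m,0,cv2.CHAIN_APPROX_NONE)[0]
for c in cs:
    if cv2.contourArea(c)<800: continue
    W=np.array([ray("wrist",q,.074,KT)[:2] for q in cv2.convexHull(c)[:,0]])*1000; print(cv2.boundingRect(c),cv2.fitEllipse(W.astype(np.float32)))
E
```

```text
time_s: 11.32
ee_pos: [0.5145, -0.0114, 0.0689]
eef_rot: [[0.966, 0.258, -0.001], [0.258, -0.966, 0.0], [-0.001, -0.0, -1.0]]
force: [-0.4, -0.7, -0.1]
finger_gap: 0.0858
gripper_force: 0.0
time_s: 11.95
ee_pos: [0.4587, -0.0323, 0.1597]
eef_rot: [[0.966, 0.257, 0.0], [0.257, -0.966, -0.001], [0.0, 0.001, -1.0]]
force: [0.9, -0.4, -0.2]
finger_gap: 0.0852
gripper_force: 0.0
(266, 71, 89, 92) ((513.3250122070312, -11.00235366821289), (56.26826095581055, 56.358009338378906), 145.97479248046875)
```

View pics/w7.png

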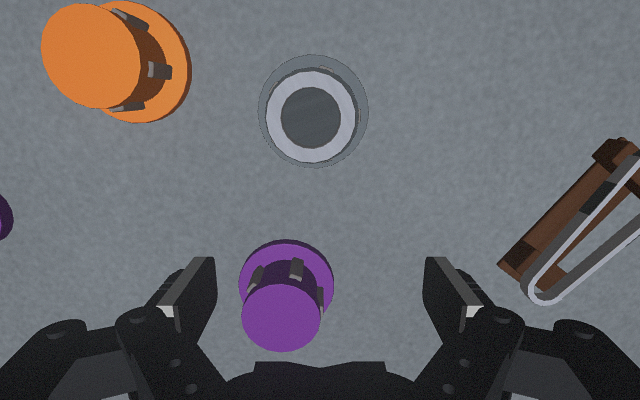

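```bash
python3 -m inch '[{"hand":1,"tx":0,"ty":-0.04,"tz":0.03,"ax":0,"ay":0,"az":-8},{"hand":1,"tx":-0.005,"ty":-0.09,"tz":0.05,"ax":0,"ay":0,"az":-17},{"hand":1,"tx":-0.01,"ty":-0.14,"tz":0.05,"ax":0,"ay":0,"az":-26},{"hand":1,"tx":-0.01,"ty":-0.19,"tz":0.05,"ax":0,"ay":0,"az":-34},{"hand":1,"tx":-0.01,"ty":-0.22,"tz":0.05,"ax":0,"ay":0,"az":-34}]';python3 - <<'E'
from h import *
np.set_printoptions(precision=4,suppress=True)
im,KT=shot("wrist","w8.png"); o=arm.get_obs(); print(o["ee_pos"],o["q"])
for t,z in(("tweezers",.03),("mark",.043),("pointer",.045),("tip_a",.036),("rest",0)):
    for r in arm.place_of("wrist",t)[:3]: print(t,np.round(r["pixel"]),round(r["conf"],2),ray("wrist",r["pixel"],z,KT)[:2])
m=(im.min(2)>130).astype(np.uint8); m[260:]=0
for c in cv2.findContours(m,0,cv2.CHAIN_APPROX_NONE)[0]:
    if cv2.contourArea(c)>60: print(cv2.boundingRect(c),cv2.contourArea(c))
# ascii map
for r in range(0,260,6): print(r,"".join(" .:#"[min(3,int(im[r,c].min())//48)] for c in range(200,440,3)))
E
```

```text
time_s: 12.62
ee_pos: [0.4501, -0.2536, 0.2089]
eef_rot: [[0.944, -0.33, 0.0], [-0.33, -0.944, -0.0], [0.0, 0.0, -1.0]]
force: [0.6, 0.7, 0.7]
finger_gap: 0.0853
gripper_force: 0.0
[ 0.4498 -0.2567  0.2087] [ 0.5334  0.3836 -0.1683  1.8987  0.0843  0.8656 -1.5853]
mark [311.  67.] 0.57 [ 0.5418 -0.2776]
pointer [287.  64.] 0.7 [ 0.5501 -0.2591]
tip_a [341.  44.] 0.81 [ 0.5513 -0.3067]
tip_a [296.  38.] 0.58 [ 0.5673 -0.2727]
rest [321. 116.] 0.73 [ 0.4996 -0.2715]
(563, 196, 52, 49) 1354.0
(0, 178, 57, 65) 1248.0
(287, 61, 66, 163) 1682.5
0 ::::::::::::::::::::::::::::::::::::::::::::::::::::::::::::::::::::::::::::::::
6 ::::::::::::::::::::::::::::::::::::::::::::::::::::::::::::::::::::::::::::::::
12 ::::::::::::::::::::::::::::::::::::::::::::::::::::::::::::::::::::::::::::::::
18 ::::::::::::::::::::::::::::::::::::::::::::::::::::::::::::::::::::::::::::::::
24 ::::::::::::::::::::::::::::::::::::::::::::::::::::::::::::::::::::::::::::::::
30 ::::::::::::::::::::::::::::::::::::::::::::::::::::::::::::::::::::::::::::::::
36 ::::::::::::::::::::::::::::::::::::::::::::::::::
[... 2465 characters left out ...]
::::::::::::::::::::
216 :::::::::::::::::::::::::::::::::##:....###:::::::::::::::::::::::::::::::::::::
222 ::::::::::::::::::::::::::::::::::::###:::::::::::::::::::::::::::::::::::::::::
228 ::::::::::::::::::::::::::::::::::::::::::::::::::::::::::::::::::::::::::::::::
234 ::::::::::::::::::::::::::::::::::::::::::::::::::::::::::::::::::::::::::::::::
240 ::::::::::::::::::::::::::::::::::::::::::::::::::::::::::::::::::::::::::::::::
246 ::::::::::::::::::::::::::::::::::::::::::::::::::::::::::::::::::::::::::::::::
252 ::::::::::::::::::::::::::::::::::::::::::::::::::::::::::::::::::::::::::::::::
258 ..   :::::::::::::::::::::::::::::::::::::::::::::::::::::::::::::::::::::::  ..
```

```bash
python3 - <<'E'
from h import *
np.set_printoptions(precision=4,suppress=True)
im=cv2.imread("pics/w8.png")[:,:,::-1]; KT=cam("wrist")
o=arm.get_obs(); R=np.array(o["eef_rot"]); p=np.array(o["ee_pos"]); print(p)
tl=lambda px,z:(R.T@(ray("wrist",px,z,KT)-p))[:2]*1000   # tool-frame x,y mm
for nm,lo,hi in(("L",275,312),("R",318,365)):
    C=[];E=[]
    for r in range(90,204,2):
        c=np.where(im[r,lo:hi].min(1)>125)[0]
        if len(c): C.append(np.r_[tl((lo+c.min()-.5,r),.042),tl((lo+c.max()+.5,r),.042)])
    C=np.array(C)
    for k in(0,2):
        f=np.polyfit(C[:,k],C[:,k+1],1); res=C[:,k+1]-np.polyval(f,C[:,k]); g=abs(res)<1; f=np.polyfit(C[g,k],C[g,k+1],1); print(nm,k,"slope deg",np.degrees(np.arctan(f[0])),"y at x=0,60,120",np.polyval(f,[0,60,120]))
print("bow end",tl((315,224),.042),"bar L",tl((293,66),.044),"bar R",tl((348,73),.044),"mark",tl((311,67),.044),"ptr",tl((287,64),.046),"tips",tl((341,44),.036),tl((296,38),.036))
for r in range(36,84,2): print(r,"".join("%3d"%(int(im[r,c].min())//3) for c in range(280,362,3)))
for r in range(206,228,2): print(r,"".join("%3d"%(int(im[r,c].min())//3) for c in range(286,346,3)))
E
```

```text
[ 0.4503 -0.2503  0.2088]
L 0 slope deg -0.9226368722272821 y at x=0,60,120 [-26.333  -27.2992 -28.2655]
L 2 slope deg -1.8617854817191997 y at x=0,60,120 [-20.9688 -22.9192 -24.8695]
R 0 slope deg 7.1632678897577735 y at x=0,60,120 [ 7.4759 15.0165 22.5572]
R 2 slope deg 6.817700351823865 y at x=0,60,120 [12.4542 19.6276 26.8009]
bow end [-44.1985  -5.194 ] bar L [ 94.8859 -22.7663] bar R [89.4509 22.5912] mark [94.1116 -7.965 ] ptr [ 96.262  -27.4856] tips [112.6332  16.8657] [117.2193 -20.4048]
36  38 38 37 36 37 37 38 38 37 39 40 38 39 39 38 40 41 39 40 39 37 38 39 39 37 40 39 37
38  38 38 37 37 38 38 38 38 37 39 38 38 39 38 38 39 41 38 39 37 37 40 39 39 39 39 39 38
40  38 38 39 38 39 37 39 40 38 39 39 38 39 38 36 39 39 38 40 39 41 38 38 39 41 39 38 37
42  37 37 39 38 37 25 39 39 40 38 41 38 38 38 36 39 39 38 38 39 41 40 38 39 38 38 39 38
44  38 39 38 37 37 24 17 38 40 41 39 39 39 38 38 39 39 38 37 39 39 25 38 39 38 38 40 38
46  39 40 38 38 35 23 27 39 40 39 38 39 38 36 39 40 38 38 38 37 20 23 38 39 39 39 39 39
48  37 40 38 38 24 24 39 39 39 40 38 39 37 38 41 37 37 39 38 38 13 23
[... 1529 characters left out ...]
53 54 16 17 17 16 14 16 18 15 38 50 15 18 16 39 37
208  40 40 39 52 54 29 40 41 38 40 39 41 39 55 52 34 32 32 39 39
210  40 40 39 54 52 23 39 39 39 38 38 38 24 53 52 41 40 40 39 37
212  40 41 39 50 51 40 25 36 39 39 38 27 24 53 54 41 41 39 39 39
214  40 39 38 38 51 54 24 24 22 23 25 24 54 51 47 42 41 38 39 38
216  39 38 38 40 49 53 53 24 24 24 25 47 53 53 37 40 39 40 40 39
218  40 38 39 40 39 52 52 54 53 55 53 52 53 38 39 39 40 39 39 40
220  38 39 40 37 38 44 54 52 52 53 53 53 45 36 39 39 37 38 37 39
222  39 41 40 38 38 37 38 43 52 53 44 38 38 38 40 39 38 39 39 37
224  38 39 38 37 38 38 41 41 39 37 37 39 40 41 38 39 38 39 39 39
226  39 39 38 39 38 39 39 41 38 39 40 40 38 40 39 39 38 39 40 40
```

```bash
python3 -m inch '[{"hand":1,"tx":0.02,"ty":-0.007,"tz":-0.03,"ax":0,"ay":0,"az":-3},{"hand":1,"tx":0.04,"ty":-0.0145,"tz":-0.06,"ax":0,"ay":0,"az":-7},{"hand":1,"tx":0.053,"ty":-0.0145,"tz":-0.09,"ax":0,"ay":0,"az":-7},{"hand":1,"tx":0.053,"ty":-0.0145,"tz":-0.105,"ax":0,"ay":0,"az":-7},{"hand":1,"tx":0.053,"ty":-0.0145,"tz":-0.105,"ax":0,"ay":0,"az":-7}]'; python3 - <<'E'
from h import *
np.set_printoptions(precision=4,suppress=True)
arm.capture("wrist"); print([arm.get_obs()["ee_pos"] for _ in range(2)])
im,KT=shot("wrist","w9.png"); o=arm.get_obs(); R=np.array(o["eef_rot"]); p=np.array(o["ee_pos"]); print(p)
W=KT[1]@np.linalg.inv(np.array(arm.camera_params("wrist")["mount"])); R=W[:3,:3];p=W[:3,3]; print(p)
tl=lambda px,z:(R.T@(ray("wrist",px,z,KT)-p))[:2]*1000
px=lambda x,y,z: proj("wrist",p+R@[x/1e3,y/1e3,(p[2]-z)],KT)
print("origin px",px(0,0,.042),px(38,-23,.042),px(38,23,.042))
for r in range(30,262,8): print(r,np.round(tl((320,r),.042)[0]),"".join("%3d"%(int(im[r,c].min())//3) for c in range(236,404,4)))
E
```

```text
time_s: 13.55
ee_pos: [0.5021, -0.2652, 0.1035]
eef_rot: [[0.899, -0.438, -0.002], [-0.438, -0.899, 0.001], [-0.002, 0.0, -1.0]]
force: [-1.3, 0.1, 0.4]
finger_gap: 0.0851
gripper_force: 0.0
[array([ 0.5025, -0.2656,  0.1045]), array([ 0.5025, -0.2656,  0.1045])]
[ 0.5027 -0.266   0.105 ]
[ 0.5025 -0.2656  0.1045]
origin px [320.7881 215.805 ] [281.7051 154.5947] [360.021  154.6136]
30 105.0  39 38 38 39 38 37 38 38 39 38 39 39 40 39 39 39 39 39 40 40 40 39 40 40 39 38 39 39 39 39 39 40 39 39 40 39 38 41 39 40 40 40
38 101.0  39 40 39 39 39 38 39 41 38 41 39 39 38 41 40 38 39 40 39 38 41 40 39 39 38 40 40 39 40 39 40 39 39 39 38 39 41 40 41 40 39 40
46 97.0  40 38 40 38 40 40 39 38 37 37 40 39 40 40 40 39 38 39 40 40 39 40 40 39 40 39 39 39 40 37 41 41 40 39 38 40 39 38 38 41 39 41
54 93.0  38 39 39 39 39 39 40 39 40 40 39 39 39 39 39 40 39 40 39 38 40 40 39 39 41 37 41 40 40 39 38 38 38 40 41 41 40 40 40 39 39 41
62 89.0  38 37 38 38 39 39 40 40 39 38 40 42 42 39 40 40 40 38 38 40 40 41 40 40 40 41 40 39 39 40 41 41 39 42 41 38 39 39 39 40 38 38
70 85.0  38 41 40 39 40 40 39 40 38 3
[... 2523 characters left out ...]
39 39 41 40 39 40
222 -4.0  40 42 41 41 43 40 40 40 40 40 41 40 40 55 52 23 19 18 19 16 15 16 17 16 16 16 16 16 15 23 53 52 39 41 39 40 42 40 39 41 39 39
230 -9.0  39 42 41 41 40 40 40 41 40 39 42 41 41 32 53 57 16 17 16 18 17 17 17 16 15 18 16 15 17 23 52 36 41 41 39 40 39 40 40 40 42 40
238 -15.0  41 39 43 41 40 41 40 40 40 41 41 41 40 42 52 53 20 18 16 18 16 17 17 17 15 16 16 15 15 23 52 38 40 42 39 40 41 40 39 40 37 40
246 -20.0  40 40 43 43 43 41 42 40 41 39 39 41 41 40 58 53 22 18 18 16 17 16 17 16 15 15 16 16 17 34 52 29 41 40 39 38 39 41 40 42 40 39
254 -26.0  40 41 41 40 41 40 42 41 42 42 41 39 41 39 41 52 53 17 19 18 15 17 16 15 14 15 17 17 16 53 53 38 39 41 42 42 39 40 40 41 40 39
```

```bash
python3 -m inch '[{"hand":1,"tx":-0.001,"ty":-0.002,"tz":-0.025,"ax":0,"ay":0,"az":0},{"hand":1,"tx":-0.001,"ty":-0.002,"tz":-0.05,"ax":0,"ay":0,"az":0},{"hand":1,"tx":-0.001,"ty":-0.002,"tz":-0.07,"ax":0,"ay":0,"az":0},{"hand":1,"tx":-0.001,"ty":-0.002,"tz":-0.082,"ax":0,"ay":0,"az":0},{"hand":1,"tx":-0.001,"ty":-0.002,"tz":-0.082,"ax":0,"ay":0,"az":0}]' 20;python3 -m inch '[{"hand":0.6,"tx":0,"ty":0,"tz":0,"ax":0,"ay":0,"az":0},{"hand":0.55,"tx":0,"ty":0,"tz":0,"ax":0,"ay":0,"az":0},{"hand":0.5,"tx":0,"ty":0,"tz":0,"ax":0,"ay":0,"az":0},{"hand":0.48,"tx":0,"ty":0,"tz":0,"ax":0,"ay":0,"az":0},{"hand":0.48,"tx":0,"ty":0,"tz":0,"ax":0,"ay":0,"az":0}]' 20
```

```text
time_s: 14.28
ee_pos: [0.5017, -0.268, 0.0223]
eef_rot: [[0.898, -0.439, -0.0], [-0.439, -0.898, 0.0], [-0.0, 0.0, -1.0]]
force: [0.4, -0.0, 0.6]
finger_gap: 0.0855
gripper_force: 0.0
time_s: 14.9
ee_pos: [0.5022, -0.2685, 0.0229]
eef_rot: [[0.898, -0.44, 0.001], [-0.44, -0.898, -0.001], [0.001, 0.0, -1.0]]
force: [-1.7, -1.5, 10.0]
finger_gap: 0.0408
gripper_force: 8.2
```

```bash
python3 -m inch '[{"hand":0.46,"tx":0,"ty":0,"tz":0.004,"ax":0,"ay":0,"az":0},{"hand":0.45,"tx":0,"ty":0,"tz":0.01,"ax":0,"ay":0,"az":0},{"hand":0.45,"tx":0,"ty":0,"tz":0.025,"ax":0,"ay":0,"az":0},{"hand":0.45,"tx":0,"ty":0,"tz":0.045,"ax":0,"ay":0,"az":0},{"hand":0.45,"tx":0,"ty":0,"tz":0.06,"ax":0,"ay":0,"az":0}]'; cat >> h.py <<'E'
def dump(f,z,rows,c0=236,c1=404,st=4):
    im,KT=shot("wrist",f); W=KT[1]@np.linalg.inv(np.array(arm.camera_params("wrist")["mount"])); R=W[:3,:3];p=W[:3,3]; print(p,arm.get_obs()["finger_gap"],arm.get_obs()["gripper_force"])
    tl=lambda px,z:(R.T@(ray("wrist",px,z,KT)-p))[:2]*1000
    for r in rows: print(r,np.round(tl((320,r),z)[0]),"".join("%3d"%(int(im[r,c].min())//3) for c in range(c0,c1,st)))
    return im,KT,tl
E
python3 - <<'E'
from h import *
np.set_printoptions(precision=1,suppress=True)
z=arm.get_obs()["ee_pos"][2]+.02
im,KT,tl=dump("w10.png",z,range(20,280,8))
E
```

```text
time_s: 15.52
ee_pos: [0.502, -0.2681, 0.0836]
eef_rot: [[0.898, -0.439, 0.001], [-0.439, -0.898, -0.0], [0.001, -0.0, -1.0]]
force: [0.2, -0.1, -0.8]
finger_gap: 0.0386
gripper_force: 6.4
[ 0.5 -0.3  0.1] 0.038310677587965164 6.353798661148176
20 94.0  42 41 42 42 41 41 42 41 42 42 41 42 42 41 41 41 40 41 43 42 41 43 40 41 40 41 41 41 42 42 43 43 42 41 41 41 42 42 42 44 42 42
28 92.0  39 41 41 41 41 44 42 42 43 41 41 41 41 41 42 42 42 41 42 41 42 43 41 40 40 43 41 42 41 42 41 42 41 42 41 42 42 43 41 43 41 42
36 89.0  42 43 43 42 41 42 42 43 43 41 41 41 43 42 40 40 41 42 42 42 43 43 43 41 42 42 42 41 42 42 43 41 41 41 43 42 42 43 43 44 43 42
44 87.0  42 41 42 43 41 40 40 40 41 43 42 43 42 41 40 41 42 42 42 41 44 42 43 41 42 41 41 42 41 42 44 44 41 42 41 42 42 41 41 41 44 42
52 85.0  41 41 41 41 42 43 43 42 40 41 42 41 41 43 43 42 43 41 41 42 42 43 43 43 44 41 43 42 44 43 40 40 41 41 43 43 43 44 42 42 42 43
60 82.0  40 41 41 43 44 42 43 41 42 43 45 43 41 44 43 42 40 40 42 42 43 43 43 44 43 41 41 41 41 43 43 44 43 42 45 41 41 42 43 42 42 40
68 80.0  41 43 43 42 41 42 43 41 40 41 41 41 
[... 2920 characters left out ...]
2 44 44 44 41 42 43 41
244 17.0  43 43 43 43 42 44 32 32 57 56 57 40 30 44 19 18 18 17 19 17 18 18 19 17 17 16 18 16 17 20 55 57 56 22 31 32 37 43 41 40 41 44
252 14.0  45 43 42 43 43 23 25 25 16 56 54 55 24 42 42 17 18 17 18 18 14 17 19 18 17 17 16 18 17 18 57 56 56 26 25 25 25 32 40 43 42 41
260 11.0  44 18 13 15 20 25 25 25 13 57 56 57 25 42 42 19 17 17 16 17 17 18 17 18 17 15 16 16 15 16 55 57 56 27 14 25 24 25 13 13 12 36
268 7.0  21 15 16 14 24 26 25 13 12 58 56 56 23 45 42 16 17 17 17 17 16 18 16 16 15 18 17 18 16 15 55 56 56 26 10 10 24 24 25 13 13 13
276 4.0  12 13 12 26 25 25 15 13 13 29 55 55 38 29 42 15 18 17 19 18 15 18 17 17 16 17 15 17 16 16 56 57 56 25 12 12 26 24 25 24 11 13
```

```bash
python3 -m inch '[{"hand":0.44,"tx":0,"ty":0.02,"tz":0.01,"ax":0,"ay":0,"az":0},{"hand":0.43,"tx":-0.008,"ty":0.055,"tz":0.02,"ax":0,"ay":0,"az":0},{"hand":0.42,"tx":-0.016,"ty":0.1,"tz":0.02,"ax":0,"ay":0,"az":0},{"hand":0.41,"tx":-0.024,"ty":0.14,"tz":0.02,"ax":0,"ay":0,"az":0},{"hand":0.41,"tx":-0.03,"ty":0.18,"tz":0.02,"ax":0,"ay":0,"az":0}]';python3 -m inch '[{"hand":0.41,"tx":-0.006,"ty":0.04,"tz":0,"ax":0,"ay":0,"az":0},{"hand":0.41,"tx":-0.01,"ty":0.075,"tz":0,"ax":0,"ay":0,"az":0},{"hand":0.41,"tx":-0.0124,"ty":0.1028,"tz":0,"ax":0,"ay":0,"az":0},{"hand":0.41,"tx":-0.0124,"ty":0.1028,"tz":-0.01,"ax":0,"ay":0,"az":0},{"hand":0.41,"tx":-0.0124,"ty":0.1028,"tz":-0.016,"ax":0,"ay":0,"az":0}]'
python3 - <<'E'
from h import *
np.set_printoptions(precision=4,suppress=True)
z=arm.get_obs()["ee_pos"][2]+.02
im,KT,tl=dump("w11.png",z,list(range(60,172,8))+list(range(172,206,2)),256,384,3)
for t in("pointer","mark","tip_a"): print(t,arm.place_of("wrist",t)[:3])
E
```

```text
time_s: 16.2
ee_pos: [0.471, -0.0858, 0.1021]
eef_rot: [[0.899, -0.439, -0.0], [-0.439, -0.899, 0.0], [-0.0, -0.0, -1.0]]
force: [1.0, -0.0, -1.5]
finger_gap: 0.0351
gripper_force: 7.9
time_s: 16.82
ee_pos: [0.4589, 0.0148, 0.0855]
eef_rot: [[0.899, -0.439, -0.001], [-0.439, -0.899, -0.0], [-0.001, 0.0, -1.0]]
force: [-0.8, 0.3, -0.5]
finger_gap: 0.0353
gripper_force: 7.9
[0.4589 0.0148 0.0855] 0.03471456546105029 7.849777021910995
60 82.0  43 43 41 38 35 36 37 37 37 26 25 48 55 54 54 54 53 53 53 53 54 55 54 55 55 55 54 55 54 55 54 56 28 26 26 29 37 36 37 37 35 44 41
68 80.0  39 31 36 36 37 36 26 48 56 55 56 55 55 56 55 55 56 55 55 54 54 53 53 53 52 53 55 54 54 55 55 55 55 56 54 55 40 25 40 37 36 36 29
76 77.0  36 36 36 38 25 57 55 53 55 55 55 55 55 54 56 54 55 57 44 36 28 24 25 28 38 57 55 54 54 53 53 54 54 54 55 55 55 55 47 26 25 36 36
84 75.0  36 38 25 57 56 55 56 54 56 55 55 55 51 26 26 27 25 26 26 25 25 27 25 26 27 26 25 25 26 26 38 57 55 54 53 54 54 54 53 54 47 26 37
92 72.0  37 25 56 55 54 54 55 55 55 56 28 25 25 25 25 26 25 26 28 27 26 25 25 25 26 25 26 25 26 26 26 26 26 56 5
[... 3166 characters left out ...]
55 56 56 57 55 56 56 56 56 54 57 56 56 45 42 42 42 42 40
200 35.0  57 56 55 55 38 20 20 21 59 55 56 55 56 57 56 56 56 54 56 57 56 56 56 56 56 56 56 56 57 56 56 56 55 56 56 56 56 45 42 42 42 41 41
202 34.0  56 55 55 55 37 20 19 21 59 57 56 55 57 56 57 57 57 57 56 57 56 57 55 56 56 56 56 52 48 48 32 55 56 54 55 40 41 41 42 42 41 39 39
204 33.0  56 57 57 57 48 20 21 20 45 56 57 57 56 56 56 57 51 49 48 46 40 39 38 40 42 41 42 42 40 41 25 57 56 55 55 40 41 42 41 41 40 38 40
pointer [{'pixel': [269.8, 183.9], 'conf': 0.61}]
mark [{'pixel': [268.4, 198.1], 'conf': 0.82}]
tip_a [{'pixel': [285.7, 134.6], 'conf': 0.82}, {'pixel': [326.7, 131.2], 'conf': 0.75}, {'pixel': [271.3, 184.9], 'conf': 0.16}]
```

```bash
python3 - <<'E'
from h import *
np.set_printoptions(precision=2,suppress=True)
im=cv2.imread("pics/w11.png")[:,:,::-1].astype(int); KT=cam("wrist")
W=KT[1]@np.linalg.inv(np.array(arm.camera_params("wrist")["mount"])); R=W[:3,:3];p=W[:3,3]; print(p)
tl=lambda px,dz:(R.T@(ray("wrist",px,p[2]+dz,KT)-p))[:2]*1000
print("tips",tl((285.7,134.6),.013),tl((326.7,131.2),.013))
print("mark",tl((268,198),.021),tl((279.5,198),.021)); 
for dz in(.019,.021,.024,.027): print("ptr",dz,tl((268,182),dz),tl((273.5,182),dz))
print("legs behind bar: outer L/R at rows")
for r in(220,236,252,268): 
    b=np.where(im[r,255:385].min(1)>140)[0]+255; print(r,b.min(),b.max(),tl((b.min()-.5,r),.019),tl((b.max()+.5,r),.019))
for r in range(118,150,2): print(r,"".join("%4d"%im[r,c].sum() for c in range(272,340,2)))
print()
for r in range(176,196,2): print(r,"".join("%4d"%im[r,c].sum() for c in range(260,292,1)))
E
```

```text
[0.46 0.01 0.09]
tips [ 57.49 -13.02] [58.71  1.93]
mark [ 35.72 -19.24] [ 35.72 -15.1 ]
ptr 0.019 [ 41.16 -19.3 ] [ 41.16 -17.31]
ptr 0.021 [ 41.65 -19.  ] [ 41.65 -17.04]
ptr 0.024 [ 42.37 -18.54] [ 42.37 -16.63]
ptr 0.027 [ 43.1  -18.08] [ 43.1  -16.22]
legs behind bar: outer L/R at rows
220 270 360 [ 26.59 -19.34] [26.6  14.61]
236 272 360 [ 20.17 -18.84] [20.18 14.82]
252 274 360 [ 13.56 -18.33] [13.58 15.04]
268 276 361 [  6.78 -17.8 ] [ 6.79 15.65]
118  513 530 278 241 246 247 248 257 241 251 245 273 254 265 258 262 233 250 244 232 233 240 243 235 243 251 258 247 258 245 252 246 243 256
120  519 523 272 230 250 249 249 248 241 260 259 252 256 265 250 257 246 247 244 241 254 251 244 242 248 259 264 248 260 262 257 256 260 249
122  515 522 275 240 256 244 248 254 256 250 255 275 257 251 251 240 248 254 232 242 243 246 247 253 259 253 244 254 255 245 253 247 254 258
124  523 530 255 240 254 243 247 254 260 251 250 264 276 256 251 254 239 244 244 240 251 245 242 254 247 260 246 250 254 249 252 248 251 269
126  522 523 282 230 240 241 251 248 252 260 270 260 259 251 250 250 251 248
[... 2246 characters left out ...]
399 391 399 404 399 407 404 409 398
186  392 385 393 384 396 396 392 489 536 525 530 531 544 220 244 254 256 258 239 260 198 203 247 350 391 393 396 398 409 407 410 394
188  401 398 380 396 396 394 398 478 536 528 524 531 539 300 245 256 253 253 252 234 188 248 232 268 262 233 217 228 224 234 243 238
190  242 231 239 235 246 238 244 294 549 542 542 550 557 375 153 156 177 177 257 476 458 541 535 541 531 532 545 534 543 528 532 535
192  524 524 518 526 531 521 531 338 183 192 192 168 187 182 200 196 186 188 177 549 527 511 521 518 524 509 522 516 510 521 514 512
194  513 522 511 516 528 515 534 436 188 174 192 198 204 190 196 186 187 195 182 417 530 522 521 519 524 530 536 517 526 528 521 525
```

```bash
python3 -m inch '[{"hand":0.402,"tx":0,"ty":-0.002,"tz":0,"ax":0,"ay":0,"az":0},{"hand":0.402,"tx":0,"ty":-0.0055,"tz":0,"ax":0,"ay":0,"az":0},{"hand":0.402,"tx":0,"ty":-0.0055,"tz":0,"ax":0,"ay":0,"az":0},{"hand":0.402,"tx":0,"ty":-0.0055,"tz":0,"ax":0,"ay":0,"az":0},{"hand":0.402,"tx":0,"ty":-0.0055,"tz":0,"ax":0,"ay":0,"az":0}]'
cat > m.py <<'E'
from h import *
import sys
np.set_printoptions(precision=2,suppress=True)
im,KT=shot("wrist",sys.argv[1]); im=im.astype(int); o=arm.get_obs(); print(o["finger_gap"],o["gripper_force"],o["ee_pos"])
W=KT[1]@np.linalg.inv(np.array(arm.camera_params("wrist")["mount"])); R=W[:3,:3];p=W[:3,3]
tl=lambda px,dz:(R.T@(ray("wrist",px,p[2]+dz,KT)-p))[:2]*1000
t=[r["pixel"] for r in arm.place_of("wrist","tip_a")[:2]]; a=[tl(q,.013) for q in t]; print("tips",t,a,np.linalg.norm(a[0]-a[1]), p+R@np.r_[(a[0]+a[1])/2e3,-.013])
for r in (182,184,186,194,197,200): print(r,"".join("%4d"%im[r,c].sum() for c in range(260,292,1)))
for r in(220,252,268): 
    b=np.where(im[r,255:385].min(1)>140)[0]+255; print(r,tl((b.min()-.5,r),.019),tl((b.max()+.5,r),.019))
E
python3 m.py w12.png
```

```text
time_s: 17.65
ee_pos: [0.4594, 0.0094, 0.086]
eef_rot: [[0.898, -0.439, 0.0], [-0.439, -0.898, 0.0], [-0.0, -0.0, -1.0]]
force: [-0.0, 0.7, -0.7]
finger_gap: 0.0346
gripper_force: 8.2
0.0344555793239469 8.195613218704239 [0.46 0.01 0.09]Traceback (most recent call last):
  File "m.py", line 7, in <module>
    t=[r["pixel"] for r in arm.place_of("wrist","tip_a")[:2]]; a=[tl(q,.013) for q in t]; print("tips",t,a,np.linalg.norm(a[0]-a[1]), p+R@np.r_[(a[0]+a[1])/2e3,-.013])
                                                                                                                               ~^^^
IndexError: list index out of range
```

```bash
sed -i 's/^t=\(.*\)$/try:\n  t=\1\nexcept IndexError: print(t)/' m.py; python3 m.py w13.png
```

```text
0.03420779744627277 8.195049542700872 [0.46 0.01 0.09]
tips [[291.4, 133.2], [330.3, 131.5]] [array([ 57.99, -10.94]), array([58.6 ,  3.24])] 14.186542139223766 [ 0.51 -0.01  0.1 ]
182  376 390 378 384 380 382 376 375 495 519 524 522 522 540 225 230 250 252 249 252 259 252 208 232 554 524 507 510 513 513 515 515
184  389 389 387 382 380 383 389 387 459 528 523 526 527 540 226 233 251 258 251 265 249 244 143 365 545 534 529 520 518 507 522 507
186  390 387 391 386 391 398 403 397 469 525 533 523 535 538 293 233 248 257 246 246 250 236 178 239 382 381 504 536 530 532 529 516
194  512 518 517 511 518 535 249 184 180 193 201 190 189 203 197 192 184 353 542 521 517 525 520 520 512 511 520 510 519 512 522 516
197  529 522 522 527 525 529 351 159 194 193 185 191 191 187 191 197 194 162 547 529 528 534 525 524 526 526 523 529 527 526 525 524
200  518 523 520 528 515 537 449 169 197 189 195 184 178 199 195 192 178 182 427 538 530 523 527 522 518 522 517 523 523 525 520 520
220 [ 26.58 -18.97] [26.6  14.24]
252 [ 13.56 -17.95] [13.58 14.66]
268 [  6.77 -17.42] [ 6.8  15.26]
```

```bash
python3 -m inch '[{"hand":0.402,"tx":0,"ty":0,"tz":0,"ax":0,"ay":0,"az":0},{"hand":0.402,"tx":0,"ty":0,"tz":0,"ax":0,"ay":0,"az":0},{"hand":0.402,"tx":0,"ty":0,"tz":0,"ax":0,"ay":0,"az":0},{"hand":0.402,"tx":0,"ty":0,"tz":0,"ax":0,"ay":0,"az":0},{"hand":0.402,"tx":0,"ty":0,"tz":0,"ax":0,"ay":0,"az":0}]'; python3 m.py w14.png | head -2; python3 -c "
from workcell import arm
print(arm.job_done())"
```

```text
time_s: 18.48
ee_pos: [0.4594, 0.0094, 0.086]
eef_rot: [[0.898, -0.439, 0.0], [-0.439, -0.898, 0.0], [0.0, -0.0, -1.0]]
force: [-0.5, 0.0, -0.4]
finger_gap: 0.0345
gripper_force: 8.2
0.034029362784928734 8.195581751642749 [0.46 0.01 0.09]
tips [[291.5, 132.4], [329.5, 130.9]] [array([ 58.28, -10.89]), array([58.82,  2.94])] 13.848082018518605 [ 0.51 -0.01  0.1 ]
the job is handed in; nothing more can be done
None
```

The job is handed in at about 18.5 s: the ring sits on the mill head, centred to about 0.5 mm and released. The tweezers are held steady about 2 cm above its hole, with the pointer at the mark and a tip gap measured at about 14 mm.

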